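# Snap the bar clip onto the rover's sprung cross bar

## Task

One of the two tilt-out bins in the rack has the black sprung clip at its back, under the clear cover: tip that bin well forward, take the clip out and push it mouth down onto the rover's round cross bar, between the two collars, until its arms snap past the bar and it sits fully home with its lug upright. The bar is on springs and gives as you push: stop as soon as you feel the snap rather than pressing on, never drive the bar down onto its stops, then let go so that the bar comes back up.

Things in the scene. Friction and masses are not known exactly. Their poses are not given: they have to be found in the camera images.
- rack: Dark steel rack, fixed, 165 deep (x) by 292 wide (y). Origin on the table under its middle; its -x side is the front. Two blue bins side by side, centred at y = +69 (bin_l) and -69 mm (bin_r). A 5 mm clear cover over its back half (x = +10 to +85, underside 128 mm up) bars the way from above to the back of an upright bin; side panels at y = +-143, x = -30 to +85 reach up to the cover.
- bin_l (a joint): Tilt of the left bin (+y half of the rack): 0 upright, grows as its top comes forward (rack's -x) about a level pivot, up to 0.55 rad. Stiff pivot: takes 7 to 10 N at the lip and stays where it is left; more than about 3 N on its floor at the back tips it back.
- bin_r (a joint): The same for the right bin (-y half of the rack).
- bin_l_pivot (a point): Pivot of the left bin: middle of its lower front edge, at x = -70 mm of the rack, 15 mm above the table. Its axes turn with the bin: x to the back, z up the front wall. Bin 130 deep, 128 wide outside; walls 4 to 5, floor 5 mm thick; front wall 85 mm high, sides and back 40 mm; a divider across it, 38 mm above the floor, 4 thick, 75 mm behind the front face, keeps the part at the back.
- bin_r_pivot (a point): The same for the right bin.
- bin_l_lip (a point): Top middle of the left bin's front lip, a bead 10 thick (x), 70 wide (y), 14 mm high along the top of the front wall; 93 mm above the pivot and 5 mm behind the front face. Pinch it from above, or hook closed fingers behind it inside the bin and pull forward.
- bin_r_lip (a point): The same for the right bin.
- clip: Black sprung bar clip, about 75 g, standing mouth down at the back of one bin, 101 mm behind its pivot (the other bin holds a steel shaft collar); slides and leans a little onto the divider as the bin tips. Origin on the axis of the bar it fits; z away from the mouth, y along the bar; the same turned half round. Two sprung arms reach down to z = -21 at x = +-20 mm; free neck at z = -9, 17 mm wide.
- clip_lug (a point): Top of the clip's grip lug, 47 mm above the clip's origin along its z. The lug is 20 (x) by 18 (y) mm and stands 26 mm tall on a saddle 33 (x) by 24 (y) mm, z = +13 to +21. In pushing, the neck meets the bar with the clip's origin about 19 mm above the bar's axis; snapping past takes 10 to 16 N, rising, then falling off sharply.
- bar_seat (a point): Point on the axis of the rover's level aluminium cross bar (25 mm diameter), midway between its two dark steel collars (36 mm diameter, 56 mm clear between them): where the clip belongs. y along the bar, z up. Axis 135 mm above the table when up. The bar spans 184 mm between uprights that reach 20 mm above it; this point is 20 mm from mid-span. The rover is fixed; its yaw varies.
- bar (a joint): How far the bar is pressed down on its springs: 0 up, 0.030 m on its stops. It starts to give at about 2 N and sinks about 1.8 mm for each further newton, so some 15 to 25 mm before the clip snaps: the snap comes only when the clip has been pushed down to about where the resting bar was, or several mm below that.

How it is judged:
On the way, in this order (a step that is already met when the one before it is completed fails the run):
1. the bin with the clip is tipped forward by at least 0.3 rad, the clip still in it (((value of joint bin_l above 0.3 rad and distance between clip and bin_l_pivot below 0.13 m) or (value of joint bin_r above 0.3 rad and distance between clip and bin_r_pivot below 0.13 m))), for 0.2 s.
2. the clip is out of its bin and brought over the rover's bar (horizontal distance between clip and bar_seat below 0.05 m and z of clip in the frame of bar_seat above 0.01 m), for 0.1 s.
At the end, for the whole second after the job is handed in: The clip sits on the bar between the collars: origin within 3 mm of the bar axis across and in height, within 18 mm along it of the midpoint between the collars; y axis within 0.12 rad of the bar, lug within 0.35 rad of upright, at rest; the bar back up within 4 mm (x of clip in the frame of bar_seat between -0.003 and 0.003 m and z of clip in the frame of bar_seat between -0.003 and 0.003 m and y of clip in the frame of bar_seat between -0.018 and 0.018 m and angle between the y axis of clip and the y axis of bar_seat, either way round below 0.12 rad and angle between clip's own z axis and vertical below 0.35 rad and value of joint bar below 0.004 m and linear speed of clip below 0.02 m/s); the robot touches nothing.
It fails at once if the bar is driven down onto its stops (pressed more than 28 mm) (value of joint bar above 0.028 m).
It fails at once if pressed on after the snap: the clip is home and the bar is still held down by more than 14 mm (z of clip in the frame of bar_seat between -0.01 and 0.0015 m and horizontal distance between clip and bar_seat below 0.03 m and value of joint bar above 0.014 m).
It also fails if it takes over 69 s, if anything falls off the work surface, if the arm or the gripper's body presses on something with over 40 N, if the wrist force passes 120 N, or if a joint passes its speed limit or range.

## Robot

A 6-joint arm with a two-finger parallel gripper is mounted at the origin on the work surface. World frame = base frame: x ahead of the robot, y to its left, z up, the work surface at z = 0. Lengths are in m, angles in rad, forces in N, time in s.
With the tool pointing down it reaches from about 0.25 to 0.8 m from the base axis. Payload 8.5 kg.
Tool frame: the origin (TCP) lies where the fingers leave the gripper's body, on its centre line; the fingertips stand 73 mm ahead of it and the grasp point (between the pads) lies 54 mm ahead of it (r.tcp_to_grasp is the distance from the TCP to the grasp point, in m); z points along the fingers, y is the line along which they close (so a half turn about z gives the same grasp; the last joint's range is limited). The gripper opens to 85 mm and grips with 20 to 120 N. Pads are 22 mm wide; open, the fingers measure 114 mm over their backs; the gripper's body (76 mm by 85 mm) begins 54 mm behind the grasp point. The pads swing forward as they close: fully open they stand 13 mm farther back than shut.
Start: joints at [-1.333, 0.238, -0.013, 1.319, 0, 1.571], TCP at [0.124, -0.51, 0.304] pointing down, gripper open.
Joint ranges: [-2.66, 2.66], [-1.03, 1.9], [-1.14, 1.46], [-1.82, 2.27], [-1.45, 1.34], [-3.14, 3.14]. Speed limits (rad/s): [2.22, 2.22, 2.79, 3.14, 3.14, 3.14].

## Interface

Orientations are given as a unit quaternion [x, y, z, w].
In Python, from cell import r, vision, ticket gives the robot as it stands.
- The arm moves only by the tool jog_arm, never from a script. Its argument "targets" is a list of rows, each a list of 6 numbers: the shift along the tool's x, y, z normalised to -1 to 1, where 1 is 1000 mm, then the turn, a rotation vector about the tool's x, y, z normalised to -1 to 1, where 1 is 360 degrees. A call has 1 to 5 rows; each row is the pose to reach, as a shift and turn from the pose commanded when the call began, along the tool's axes at that moment, turning the shorter way round; what a row does not reach only later rows make up. A row lasts 1/10 s, in which the tool goes at most 50 mm and 8.59 degrees, less where a joint would pass 70% of its speed; a pose out of reach is approached as far as the arm can. A call with a number of a shift or a turn outside -1 to 1 is refused whole. A call with a gripper value outside its range is refused whole. "claw" is the opening, from 0 (shut) to 1 (fully open), set as the call begins (left out, the last holds). The fingers move at their own pace and stop on an object; "grip_force" is the grip in N (left out, the last holds). Time passes only in rows, so rows that repeat a pose let the fingers close. It gives the time, the measured TCP pose, the force, the opening and the grip force at its end, in the units of the state.
- r.observe(): the state, without advancing time (a new reading comes with each control period).
- vision.snapshot(name): name is "scene" or "top"; returns (picture, depth): 400x640x3 uint8, blue, green, red; 400x640 float32, m along the optical axis (not along the pixel's ray), 0 where there is no reading.
- vision.camera_model(name): a dict with "intrinsics" (3x3 intrinsics, pixels), "eye" and "attitude" of the camera in the world. Camera axes: x right, y down, z forward; pixel columns grow to the right and rows downward; lengths in m; the calibration is good to about 2 mm. A picture is of the moment at which its call begins. camera_model takes no time and is no camera call.
- ticket.finish_job(): hands the job in; it is judged then, once.
The state is a dict: "time_s": time; "q": joint angles; "qvel": joint speeds; "joint_torque": joint torques, N m; "position": TCP position; "tcp_rot": TCP orientation; "wrist_force": force on the tool from outside, world axes, zero at the start; "torque": the same for the moment, N m; "finger_gap": finger opening in m; "gripper_force": force on a finger pad.
Only numpy, scipy, OpenCV 4.12 (cv2) and the standard library are available. Lean on these libraries where they do the work, as an engineer would, in place of code of your own. Each camera call takes 0.05 s, during which the arm holds its last target. There are 200 camera calls.

## Working session

There is one attempt and no reset: what is moved stays moved. The work goes in short steps, Python scripts to look and compute and a tool call to move; the robot and the scene stay as the last step left them, time stands still between calls to the robot, and variables do not carry over. Pictures are saved under pics/ and viewed, at most 10 in all, crops included, and the job is handed in when it is done.

Besides the shell and the picture viewer there is one more tool, called as name(argument=value, ...), one argument or row to a line, values as JSON. jog_arm: Moves the arm, as the interface text tells. Scaled input: -1 to 1 covers 1000 mm each way for a shift and 360 degrees each way for a turn. Its arguments: {"type":"object","properties":{"targets":{"type":"array","items":{"type":"array","items":{"type":"number","minimum":-1,"maximum":1}}},"claw":{"type":"number"},"grip_force":{"type":"number"}},"required":["targets"]}

```bash
mkdir -p pics; ls; cat > h.py <<'E'
import numpy as np, cv2
from cell import r, vision, ticket
def cam(n):
    m=vision.camera_model(n); return np.array(m["intrinsics"]),np.array(m["eye"]),m["attitude"]
E
python3 - <<'E'
from h import *
for n in("scene","top"):
    p,d=vision.snapshot(n); cv2.imwrite(f"pics/{n}0.png",p); np.savez(f"{n}0.npz",p=p,d=d); print(n,vision.camera_model(n))
print(r.observe(), r.tcp_to_grasp)
E
```

```text
pics
scene {'intrinsics': array([[438.72035241,   0.        , 323.64712556],
       [  0.        , 438.72035241, 202.18727521],
       [  0.        ,   0.        ,   1.        ]]), 'eye': array([1.26956363, 0.10233248, 1.00593061]), 'attitude': array([ 0.62536189,  0.71216451, -0.23434445, -0.21639524])}
top {'intrinsics': array([[389.8036345 ,   0.        , 311.83584491],
       [  0.        , 389.8036345 , 198.70602238],
       [  0.        ,   0.        ,   1.        ]]), 'eye': array([0.46473228, 0.02537115, 0.87788267]), 'attitude': array([-0.70414367,  0.70504943, -0.0582646 ,  0.06076379])}
{'time_s': 0.1, 'q': array([-1.33302035e+00,  2.38725237e-01, -1.41475228e-02,  1.31919586e+00,
        1.20542078e-05,  1.57078276e+00]), 'qvel': array([ 0.00181721, -0.00267288,  0.00255269,  0.00172909,  0.00022671,
       -0.00054926]), 'joint_torque': array([-1.17699470e-03, -5.39720857e+01,  3.46998346e+01,  1.34657641e-02,
        6.89631997e-05, -8.17448775e-08]), 'position': array([ 0.12359901, -0.50996748,  0.30334825]), 'tcp_rot': array([ 9.92940139e-01,  1.18614824e-01, -6.94632408e-05, -6.32370950e-04]), 'wrist_force': array([-1.01615475, -0.45313527,  0.78866939]), 'torque': array([-0.03901276,  0.02166625,  0.01632267]), 'gripper_force': 0.0, 'finger_gap': 0.08573250130712887} 0.0539
```

View pics/scene0.png

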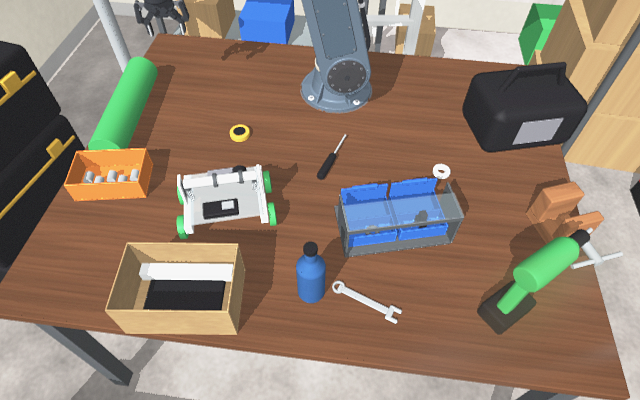

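View pics/top0.png

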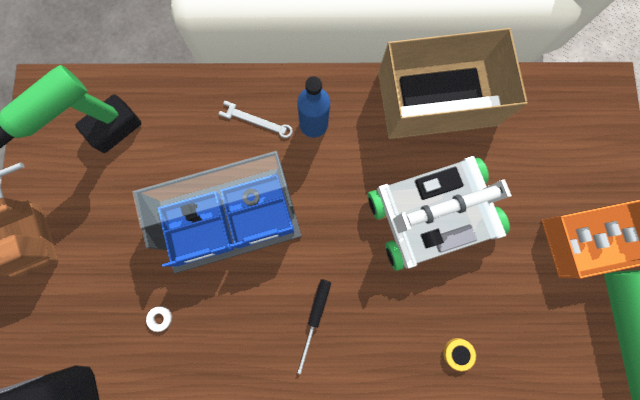

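The top view has the rack at about (217,210), with the dark clip at (190,212) in the left (+y) bin and the ring collar at (251,198) in the right bin. The rover's bar runs from (400,220) to (505,190), with collars at about (433,212) and (459,204). I'll enlarge these.

```bash
cat >> h.py <<'E'
from scipy.spatial.transform import Rotation as R
def ray(n,uv,z):
    K,e,a=cam(n); v=R.from_quat(a).apply(np.linalg.inv(K)@np.array([uv[0],uv[1],1.])); return e+v*(z-e[2])/v[2]
def proj(n,P):
    K,e,a=cam(n); c=R.from_quat(a).inv().apply(np.atleast_2d(P)-e); q=c@K.T; return q[:,:2]/q[:,2:]
def cloud(n,d):
    K,e,a=cam(n); v,u=np.mgrid[:400,:640]; c=np.stack([(u-K[0,2])/K[0,0]*d,(v-K[1,2])/K[1,1]*d,d],-1); return (R.from_quat(a).apply(c.reshape(-1,3))+e).reshape(400,640,3)
E
python3 - <<'E'
from h import *
z=np.load("top0.npz"); p,d=z["p"],z["d"]; P=cloud("top",d)
a=cv2.resize(p[140:280,125:305],None,fx=4.2,fy=4.2,interpolation=cv2.INTER_CUBIC)[:588]
b=cv2.resize(p[150:280,360:520],None,fx=4.5,fy=4.5,interpolation=cv2.INTER_CUBIC)
cv2.imwrite("pics/a.png",a);cv2.imwrite("pics/b.png",b)
# bar points by height
m=(np.abs(P[...,2]-0.143)<0.02)&(d>0)
m[:, :360]=0; m[:,525:]=0; m[:150]=0;m[280:]=0
Q=P[m]; print(len(Q)); 
c=Q[:,:2].mean(0); u,s,vt=np.linalg.svd(Q[:,:2]-c,full_matrices=False); t=(Q[:,:2]-c)@vt[0]; w=(Q[:,:2]-c)@vt[1]
print(c,vt[0],s); 
for lo in np.arange(-.12,.12,.008):
    k=(t>lo)&(t<=lo+.008)
    if k.any(): print(round(lo+.004,3),k.sum(),w[k].min().round(4),w[k].max().round(4),np.percentile(Q[k,2],95).round(4),p[m][k].mean(0).round())
# rack heights
for uv in [(190,212),(191,208),(200,240),(160,262),(195,255),(225,247),(265,240),(291,234),(175,264),(251,198),(135,192),(278,153)]: print(uv,P[uv[1],uv[0]].round(4),p[uv[1],uv[0]])
E
```

```text
1638
[ 0.5772947  -0.24130271] [ 0.30910444 -0.9510281 ] [2.60685083 0.33474722]
-0.1 137 -0.0168 0.0171 0.1561 [194. 194. 192.]
-0.092 35 -0.0109 0.0119 0.1475 [215. 215. 212.]
-0.084 56 -0.0115 0.0125 0.1479 [243. 242. 241.]
-0.076 53 -0.0114 0.0127 0.1487 [242. 242. 240.]
-0.068 56 -0.0115 0.0127 0.1478 [242. 242. 240.]
-0.06 82 -0.0167 0.0175 0.1521 [174. 173. 170.]
-0.052 77 -0.0174 0.0174 0.1538 [109. 106. 101.]
-0.044 41 -0.0133 0.0153 0.1516 [220. 219. 216.]
-0.036 52 -0.0119 0.0122 0.1476 [243. 243. 241.]
-0.028 57 -0.012 0.0122 0.1477 [243. 242. 241.]
-0.02 52 -0.0119 0.0122 0.1482 [242. 242. 241.]
-0.012 55 -0.0119 0.0123 0.148 [243. 242. 241.]
-0.004 52 -0.0119 0.0123 0.1482 [243. 243. 242.]
0.004 54 -0.0119 0.0123 0.1477 [234. 234. 232.]
0.012 111 -0.0172 0.0178 0.1528 [112. 110. 105.]
0.02 46 -0.0172 0.0179 0.1521 [171. 169. 165.]
0.028 52 -0.0118 0.0125 0.1475 [244. 244. 242.]
0.036 54 -0.0117 0.0125 0.1479 [243. 243. 241.]
0.044 53 -0.0117 0.0126 0.1479 [244. 244. 242.]
0.052 51 -0.0117 0.0126 0.148 [245. 244. 242.]
0.06 53 -0.0116 0.0127 0.1479 [246. 245. 244.]
0.068
[... 151 characters left out ...]
15 0.0121 0.1479 [231. 231. 228.]
0.1 165 -0.0165 0.0167 0.1558 [176. 176. 174.]
0.108 5 -0.0141 0.0143 0.1552 [233. 236. 239.]
(190, 212) [0.5658 0.263  0.1333] [112 105  97]
(191, 208) [0.5736 0.2615 0.133 ] [108 104  94]
(200, 240) [0.4647 0.0254 0.8779] [191  97  51]
(160, 262) [0.4717 0.3659 0.0018] [50 64 89]
(195, 255) [0.4843 0.2566 0.1087] [230 122  66]
(225, 247) [0.5004 0.2014 0.0956] [209 105  56]
(265, 240) [0.5191 0.1314 0.0184] [125  94  77]
(291, 234) [0.5329 0.0749 0.0091] [90 85 81]
(175, 264) [0.4671 0.31   0.0652] [129  63  34]
(251, 198) [0.6124 0.1642 0.0204] [195  99  53]
(135, 192) [0.6055 0.373  0.1315] [155 149 139]
(278, 153) [ 0.723   0.1074 -0.0021] [ 70  92 130]
```

View pics/a.png

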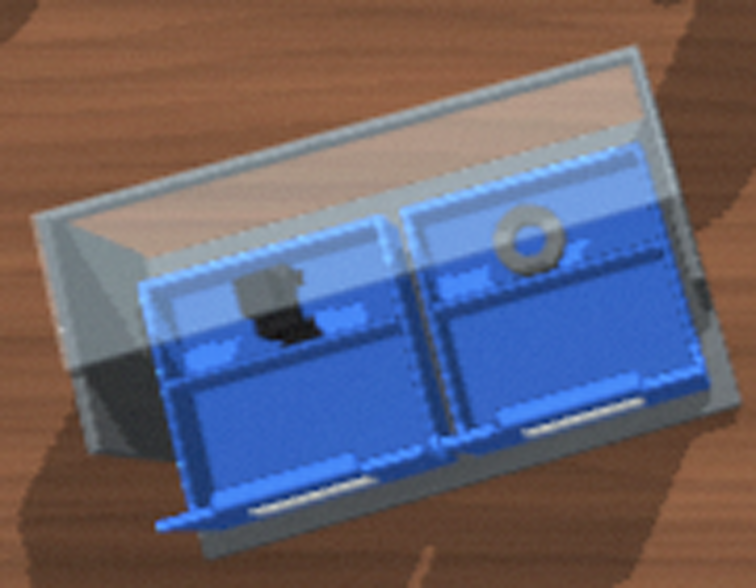

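View pics/b.png

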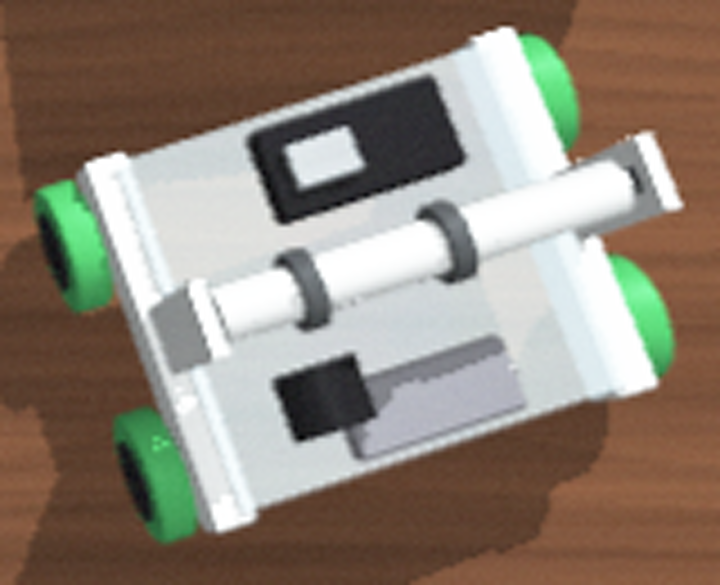

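Crop a: the cover's front edge runs (73,370)–(675,200) and its back edge (33,215)–(635,48). The clip lies near (275,305) in the left bin and the collar is in the right bin. Crop b: the bar's collars are at (305,288) and (455,240), so the seat is between them, which agrees with the fit.

```bash
cat >> h.py <<'E'
def go(pos,rot,cur=None):
    "normalised jog row from current measured pose (or cur=(p,R)) to TCP pos, R"
    if cur is None:
        o=r.observe(); cur=(o["position"],R.from_quat(o["tcp_rot"]))
    s=cur[1].inv().apply(np.array(pos)-cur[0]); w=(cur[1].inv()*rot).as_rotvec()
    return np.r_[s,w/(2*np.pi)].round(4).tolist(), "mm",(np.linalg.norm(s)*1e3).round(1),"deg",np.degrees(np.linalg.norm(w)).round(1)
def toolR(yaw,tilt=0):
    "tool y along -y(yaw)... x_tool=yaw+pi dir; tilt>0: tool leans so fingers point to +x of yaw frame"
    # columns in yaw frame: z=(sin t,0,-cos t); y=(0,1,0); x=y cross z
    z=np.array([np.sin(tilt),0,-np.cos(tilt)]); y=np.array([0,1.,0]); x=np.cross(y,z)
    return R.from_euler('z',yaw)*R.from_matrix(np.stack([x,y,z],1))
E
python3 - <<'E'
from h import *
z=np.load("top0.npz"); p,d=z["p"],z["d"]; P=cloud("top",d)
cv=lambda x,y:(x/4.2+125,y/4.2+140)
C=[ray("top",cv(*c),.133)[:2] for c in [(70,370),(675,200),(635,48),(33,215)]]
for c in C: print(c.round(4))
a=C[1]-C[0]; b=C[2]-C[3]
print("widths",np.linalg.norm(a),np.linalg.norm(b),"depth",np.linalg.norm(C[3]-C[0]),np.linalg.norm(C[2]-C[1]))
hsv=cv2.cvtColor(p,cv2.COLOR_BGR2HSV)
blue=(hsv[...,0]>100)&(hsv[...,0]<125)&(hsv[...,1]>120)
m=blue&(P[...,2]>.098)&(P[...,2]<.115)&(d>0); m[:,:120]=0;m[:,310:]=0;m[:180]=0
n,L,S,Ce=cv2.connectedComponentsWithStats(m.astype(np.uint8))
for i in range(1,n):
    if S[i,4]<20: continue
    Q=P[L==i]; c=Q[:,:2].mean(0); v=np.linalg.svd(Q[:,:2]-c,full_matrices=False)[2]; t=(Q[:,:2]-c)@v[0]; w=(Q[:,:2]-c)@v[1]
    print(S[i],c.round(4),v[0].round(4),"yaw",np.arctan2(-v[0,0],v[0,1])%np.pi,t.min(),t.max(),w.min(),w.max(),np.percentile(Q[:,2],[5,50,95]))
# rack frame from cover
y=-(a/np.linalg.norm(a)+b/np.linalg.norm(b)); y/=np.linalg.norm(y); x=np.array([y[1],-y[0]]); yaw=np.arctan2(x[1],x[0])
o=np.mean(C,0)-x*.0475; print("rack",o,yaw)
T=lambda q:np.r_[o+x*q[0]+y*q[1],q[2]]
for q in [(-.065,.069,.108),(-.065,-.069,.108),(.031,.069,.09)]: print(q,T(q).round(4),proj("top",T(q)).round(1))
print(go([.5,.26,.25],toolR(yaw)), toolR(yaw).as_quat(), )
E
```

```text
[0.5348 0.3542]
[0.6135 0.0788]
[0.6865 0.0984]
[0.6069 0.3766]
widths 0.2863829590639448 0.2893494542022047 depth 0.07543471550494518 0.07565662815476333
[230 227  62  19 248] [0.5233 0.1306] [-0.2809  0.9597] yaw 0.28474825743856463 -0.06299799126550308 0.06272345945528775 -0.004053247409654675 0.006261303580621826 [0.09873663 0.10601963 0.10886506]
[173 246  52  17 234] [0.4866 0.2575] [-0.2659  0.964 ] yaw 0.2691279912168971 -0.057189622616555705 0.04754391983916437 -0.004749525063568168 0.006123642889580315 [0.09853262 0.1061757  0.10875335]
rack [0.56476238 0.21395724] 0.27848990798770923
(-0.065, 0.069, 0.108) [0.4833 0.2624 0.108 ] [[192.1 255.5]]
(-0.065, -0.069, 0.108) [0.5212 0.1297 0.108 ] [[260.3 236. ]]
(0.031, 0.069, 0.09) [0.5756 0.2888 0.09  ] [[184.2 210.1]]
([0.5472, -0.6596, 0.0542, -0.0, 0.0003, 0.4935], 'mm', np.float64(858.7), 'deg', np.float64(177.7)) [-0.13879542  0.99032108  0.          0.        ]
```

```bash
cat >> h.py <<'E'
O=np.array([.56476,.21396]); YAW=.2785
def rk(x,y,z): c,s=np.cos(YAW),np.sin(YAW); return np.array([O[0]+c*x-s*y,O[1]+s*x+c*y,z])
E
python3 - <<'E'
from h import *
o=r.observe(); p0=o["position"]; R0=R.from_quat(o["tcp_rot"]); tgt=rk(-.035,.069,.25)
n=5; p,Rc=p0,R0
for k in range(1,n+1):
    dz=(tgt-p0)/n; s=Rc.inv().apply(dz); print(s.round(4), -0.1012); Rc=Rc*R.from_rotvec([0,0,-.1013*2*np.pi]); p=p+dz
print((Rc.inv()*toolR(YAW)).as_rotvec())
E
```

```text
[ 0.1123 -0.1334  0.0108] -0.1012
[ 0.1696 -0.0405  0.0108] -0.1012
[0.1605 0.0682 0.0108] -0.1012
[0.0885 0.1502 0.0108] -0.1012
[-0.0181  0.1734  0.0108] -0.1012
[1.27074246e-03 6.39255090e-05 1.30234619e-04]
```

jog_arm(
  targets=[
    [0.112,-0.133,0.011,0,0,-0.101],
    [0.112,-0.133,0.011,0,0,-0.101],
    [0.112,-0.133,0.011,0,0,-0.101],
    [0.112,-0.133,0.011,0,0,-0.101],
    [0.112,-0.133,0.011,0,0,-0.101],
  ],
  claw=0,
)

```text
time_s: 0.6
position: [0.2018, -0.3516, 0.2927]
tcp_rot: [0.905, 0.426, 0.0, -0.001]
wrist_force: [0.2, -0.0, 1.4]
finger_gap: 0.0122
gripper_force: 0.0
```

jog_arm(
  targets=[
    [0.17,-0.04,0.011,0,0,-0.101],
    [0.17,-0.04,0.011,0,0,-0.101],
    [0.17,-0.04,0.011,0,0,-0.101],
    [0.17,-0.04,0.011,0,0,-0.101],
    [0.17,-0.04,0.011,0,0,-0.101],
  ],
)

```text
time_s: 1.1
position: [0.2804, -0.1961, 0.2816]
tcp_rot: [0.726, 0.688, 0.0, -0.0]
wrist_force: [-0.3, 0.2, 0.7]
finger_gap: -0.0001
gripper_force: 0.0
```

jog_arm(
  targets=[
    [0.16,0.068,0.011,0,0,-0.101],
    [0.16,0.068,0.011,0,0,-0.101],
    [0.16,0.068,0.011,0,0,-0.101],
    [0.16,0.068,0.011,0,0,-0.101],
    [0.16,0.068,0.011,0,0,-0.101],
  ],
)

```text
time_s: 1.6
position: [0.3588, -0.0409, 0.2705]
tcp_rot: [0.475, 0.88, 0.0, -0.0]
wrist_force: [-0.4, -0.9, -0.5]
finger_gap: -0.0003
gripper_force: 0.0
```

jog_arm(
  targets=[
    [0.088,0.15,0.011,0,0,-0.101],
    [0.088,0.15,0.011,0,0,-0.101],
    [0.088,0.15,0.011,0,0,-0.101],
    [0.088,0.15,0.011,0,0,-0.101],
    [0.088,0.15,0.011,0,0,-0.101],
  ],
)

```text
time_s: 2.1
position: [0.4377, 0.1145, 0.2591]
tcp_rot: [0.177, 0.984, 0.0, -0.0]
wrist_force: [-0.6, -0.1, 1.0]
finger_gap: -0.0003
gripper_force: 0.0
```

jog_arm(
  targets=[
    [-0.018,0.173,0.011,0,0,-0.101],
    [-0.018,0.173,0.011,0,0,-0.101],
    [-0.018,0.173,0.011,0,0,-0.101],
    [-0.018,0.173,0.011,0,0,-0.101],
    [-0.018,0.173,0.011,0,0,-0.101],
  ],
)

```text
time_s: 2.6
position: [0.5162, 0.27, 0.2474]
tcp_rot: [-0.138, 0.99, 0.0, -0.0]
wrist_force: [0.1, 0.2, -0.4]
finger_gap: 0.0001
gripper_force: 0.0
```

jog_arm(
  targets=[
    [0.004,0,0.04,0,0,0],
    [0.004,0,0.085,0,0,0],
    [0.004,0,0.087,0,0,0],
    [0.004,0,0.087,0,0,0],
  ],
)

```text
time_s: 3.0
position: [0.5109, 0.2657, 0.1618]
tcp_rot: [-0.134, 0.991, -0.0, -0.001]
wrist_force: [-0.1, 0.7, 0.7]
finger_gap: 0.0001
gripper_force: 0.0
```

jog_arm(
  targets=[
    [0.01,0,0.0,0,0,0],
    [0.015,0,0.0,0,0,0],
    [0.02,0,0.0,0,0,0],
    [0.025,0,0.001,0,0,0],
    [0.03,0,0.002,0,0,0],
  ],
)

```text
time_s: 3.5
position: [0.4856, 0.2591, 0.1637]
tcp_rot: [-0.134, 0.991, 0.001, 0.005]
wrist_force: [8.6, 0.7, 6.5]
finger_gap: -0.0002
gripper_force: 4.5
```

jog_arm(
  targets=[
    [0.006,0,0.002,0,0,0],
    [0.012,0,0.004,0,0,0],
    [0.018,0,0.007,0,0,0],
    [0.024,0,0.01,0,0,0],
    [0.024,0,0.01,0,0,0],
  ],
)

```text
time_s: 4.0
position: [0.4609, 0.2524, 0.1529]
tcp_rot: [-0.134, 0.991, 0.001, 0.004]
wrist_force: [3.7, 1.6, 3.0]
finger_gap: 0.0
gripper_force: 2.2
```

```bash
python3 - <<'E'
from h import *
p,d=vision.snapshot("top"); np.savez("t1.npz",p=p,d=d)
cv2.imwrite("pics/t1.png",cv2.resize(p[140:280,125:305],None,fx=4.2,fy=4.2,interpolation=cv2.INTER_CUBIC))
p,d=vision.snapshot("scene"); np.savez("s1.npz",p=p,d=d)
E
```

```text
(no output)
```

View pics/t1.png

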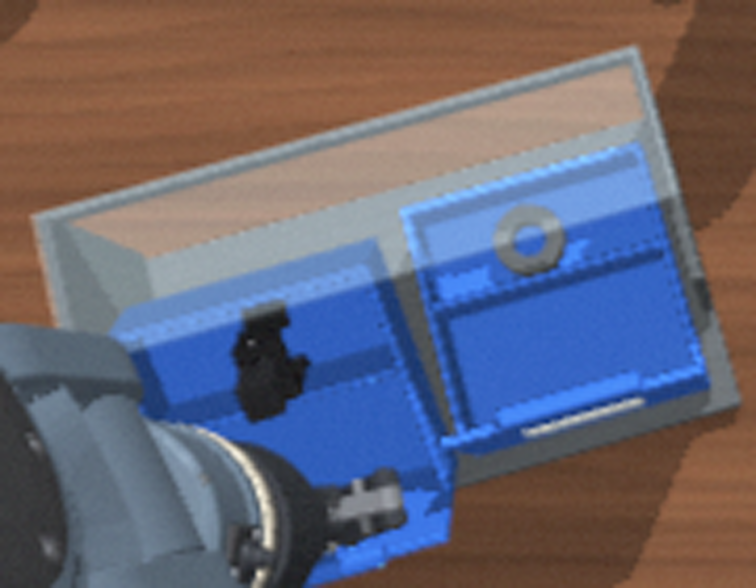

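The left bin is well tipped. The clip now leans out from under the cover, with its lug top at crop (262,405) and its saddle and arms toward (265,330). I'll back off and measure it.

jog_arm(
  targets=[
    [-0.006,0,0,0,0,0],
    [-0.006,0,-0.04,0,0,0],
    [-0.006,0,-0.09,0,0,0],
    [0.04,0,-0.11,0,0,0],
    [0.08,0,-0.12,0,0,0],
  ],
)

```text
time_s: 4.6
position: [0.3818, 0.2301, 0.2721]
tcp_rot: [-0.134, 0.991, 0.001, 0.001]
wrist_force: [0.0, -0.7, 0.5]
finger_gap: 0.0001
gripper_force: 0.0
```

```bash
python3 - <<'E'
from h import *
p,d=vision.snapshot("top"); np.savez("t2.npz",p=p,d=d); P=cloud("top",d)
q,e=vision.snapshot("scene"); np.savez("s2.npz",p=q,d=e); P2=cloud("scene",e)
a=cv2.resize(p[170:280,140:250],None,fx=5,fy=5,interpolation=cv2.INTER_CUBIC)
c=proj("scene",rk(-.02,.069,.12))[0].astype(int); print(c)
b=cv2.resize(q[c[1]-55:c[1]+55,c[0]-25:c[0]+25],None,fx=5,fy=5,interpolation=cv2.INTER_CUBIC)
cv2.imwrite("pics/t2.png",np.hstack([a,b]))
def rel(Q): 
    v=Q-np.r_[O,0]; c,s=np.cos(YAW),np.sin(YAW); return np.stack([c*v[:,0]+s*v[:,1],-s*v[:,0]+c*v[:,1],v[:,2]],1)
for im,PP,n in((p,P,"top"),(q,P2,"scene")):
    g=im.max(2); Q=rel(PP.reshape(-1,3)).reshape(400,640,3)
    m=(g<60)&(np.abs(Q[...,1]-.069)<.05)&(Q[...,0]>-.06)&(Q[...,0]<.02)&(Q[...,2]>.085)
    k=Q[m]; print(n,m.sum())
    top=k[k[:,2]>.11]
    for lo in np.arange(.085,.14,.006):
        s=k[(k[:,2]>lo)&(k[:,2]<=lo+.006)]
        if len(s): print(lo.round(3),len(s),s[:,0].min().round(4),s[:,0].max().round(4),s[:,1].min().round(4),s[:,1].max().round(4))
    # bin tilt: front wall/floor via blue points
    hsv=cv2.cvtColor(im,cv2.COLOR_BGR2HSV); B=(hsv[...,0]>100)&(hsv[...,0]<125)&(hsv[...,1]>120)&(np.abs(Q[...,1]-.069)<.05)
    f=Q[B&(Q[...,0]>-.06)&(Q[...,0]<-.02)&(Q[...,2]<.07)&(Q[...,2]>.005)]
    if len(f)>20:
        c=np.polyfit(f[:,0],f[:,2],1); print("floor",len(f),np.arctan(c[0]),np.polyval(c,-.07),np.std(np.polyval(c,f[:,0])-f[:,2]))
E
```

```text
[419 189]
top 262
0.085 5 -0.0193 0.0185 0.0553 0.0704
0.091 24 -0.0224 0.016 0.055 0.0724
0.097 28 -0.0175 0.0123 0.0552 0.0747
0.103 42 -0.0221 0.0086 0.0553 0.075
0.109 53 -0.0266 0.0057 0.0548 0.0754
0.115 36 -0.0322 -0.0077 0.0578 0.0732
0.121 59 -0.0295 -0.0117 0.0578 0.0741
0.127 15 -0.024 -0.0161 0.0584 0.0725
floor 924 0.5150186985438665 0.018468182890894295 0.0015181249706117048
scene 32
0.091 1 -0.0203 -0.0203 0.0582 0.0582
0.097 2 -0.0191 -0.0166 0.0591 0.0596
0.103 2 -0.0139 -0.0123 0.0596 0.0596
0.109 5 -0.0123 -0.0076 0.0579 0.0682
0.115 7 -0.0317 -0.013 0.0579 0.0734
0.121 9 -0.0293 -0.0148 0.0586 0.0746
0.127 6 -0.0239 -0.0191 0.0595 0.0744
```

View pics/t2.png

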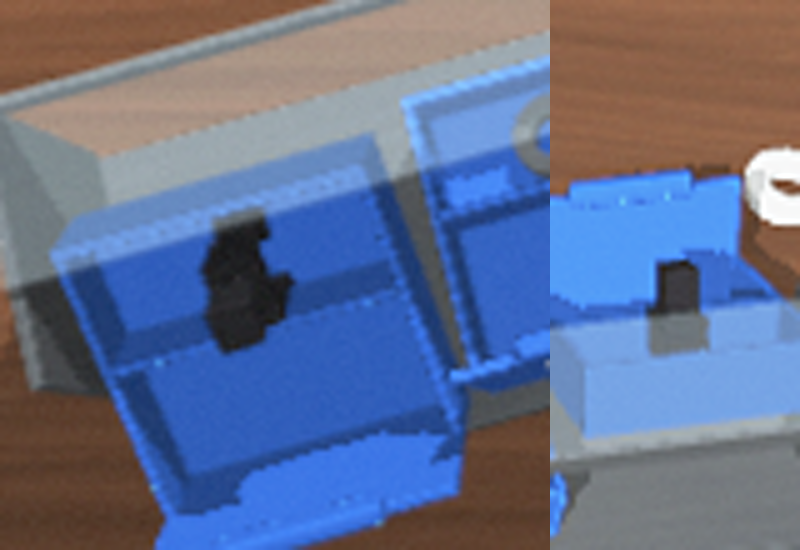

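The left half shows the lug top at about crop (235,330), tilted toward the front and aligned with the rack. The right half shows the lug standing clear ahead of the cover's edge. Now I'll fit the lug top and work out the grasp.

```bash
cat >> h.py <<'E'
def rel(Q):
    v=Q-np.r_[O,0]; c,s=np.cos(YAW),np.sin(YAW); return np.stack([c*v[...,0]+s*v[...,1],-s*v[...,0]+c*v[...,1],v[...,2]],-1)
E
python3 - <<'E'
from h import *
for n,f in(("top","t2"),("scene","s2")):
    z=np.load(f+".npz"); Q=rel(cloud(n,z["d"])); g=z["p"].max(2)
    m=(g<60)&(np.abs(Q[...,1]-.069)<.05)&(Q[...,0]>-.06)&(Q[...,0]<-.005)&(Q[...,2]>.112)
    k=Q[m]
    for _ in range(6):
        c,_,_,_=np.linalg.lstsq(np.c_[k[:,:2],np.ones(len(k))],k[:,2],rcond=None); e=k[:,2]-np.c_[k[:,:2],np.ones(len(k))]@c; k=k[abs(e)<max(.0015,1.5*e.std())]
    print(n,len(k),"slope x,y",np.arctan(c[:2]),"mid",(k.min(0)+k.max(0))/2,k.min(0),k.max(0))
L=rk(-.022,.066,.1245); t=.53; Rt=toolR(YAW,t); ax=Rt.as_matrix()[:,2]
gp=L+ax*.004; tcp=gp-ax*r.tcp_to_grasp
print("tcp",tcp); print(go(tcp-ax*.09,Rt)); print(go(tcp,Rt,(tcp-ax*.09,Rt)))
E
```

```text
top 49 slope x,y [0.28185364 0.21260365] mid [-0.02217476  0.06594349  0.12342409] [-0.03130718  0.05780955  0.11883155] [-0.01304233  0.07407743  0.12801663]
scene 12 slope x,y [-0.64080189  0.34175608] mid [-0.01603721  0.06616006  0.11967968] [-0.02442625  0.05791242  0.11200215] [-0.00764817  0.07440769  0.12735722]
tcp [0.50120925 0.26443384 0.16755407]
([-0.0824, 0.0012, 0.0266, -0.0003, -0.0845, -0.0014], 'mm', np.float64(86.5), 'deg', np.float64(30.4))
([0.0, -0.0, 0.09, 0.0, 0.0, 0.0], 'mm', np.float64(90.0), 'deg', np.float64(0.0))
```

jog_arm(
  targets=[
    [-0.082,0.001,0.027,0,-0.0845,-0.001],
    [-0.082,0.001,0.027,0,-0.0845,-0.001],
    [-0.082,0.001,0.027,0,-0.0845,-0.001],
    [-0.082,0.001,0.027,0,-0.0845,-0.001],
    [-0.082,0.001,0.027,0,-0.0845,-0.001],
  ],
  claw=0.5,
  grip_force=60,
)

```text
time_s: 5.2
position: [0.4588, 0.2519, 0.2416]
tcp_rot: [-0.133, 0.956, 0.035, 0.259]
wrist_force: [0.2, -1.0, -0.4]
finger_gap: 0.043
gripper_force: 0.0
```

```bash
python3 - <<'E'
from h import *
L=rk(-.022,.066,.1245); t=.53; Rt=toolR(YAW,t); ax=Rt.as_matrix()[:,2]
tcp=L+ax*.004-ax*r.tcp_to_grasp
print(go(tcp,Rt)); o=r.observe(); print(o["finger_gap"],o["position"],o["tcp_rot"])
E
```

```text
([-0.0008, 0.0007, 0.0862, -0.0006, -0.0001, -0.0002], 'mm', np.float64(86.2), 'deg', np.float64(0.2))
0.04296705937379853 [0.45881498 0.25186571 0.24156314] [-0.13291546  0.95601191  0.03478402  0.25916168]
```

jog_arm(
  targets=[
    [-0.001,0.001,0.04,0,0,0],
    [-0.001,0.001,0.065,0,0,0],
    [-0.001,0.001,0.078,0,0,0],
    [-0.001,0.001,0.086,0,0,0],
    [-0.001,0.001,0.086,0,0,0],
  ],
)

```text
time_s: 5.7
position: [0.504, 0.266, 0.1683]
tcp_rot: [-0.133, 0.956, 0.035, 0.259]
wrist_force: [0.3, 0.1, 0.3]
finger_gap: 0.0429
gripper_force: 0.0
```

```bash
python3 - <<'E'
from h import *
p,d=vision.snapshot("top"); q,e=vision.snapshot("scene")
a=cv2.resize(p[170:280,140:250],None,fx=5,fy=5,interpolation=cv2.INTER_CUBIC)
b=cv2.resize(q[134:244,394:444],None,fx=5,fy=5,interpolation=cv2.INTER_CUBIC)
cv2.imwrite("pics/t3.png",np.hstack([a,b]))
E
```

```text
(no output)
```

View pics/t3.png

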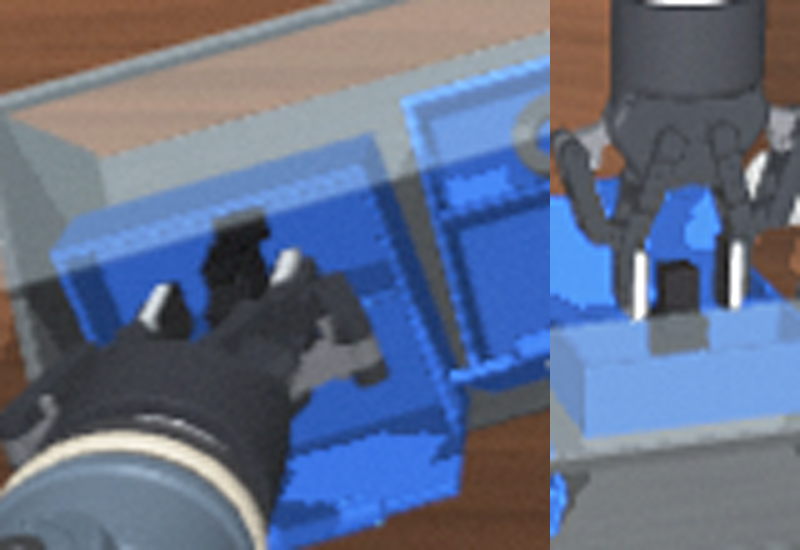

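The pads straddle the lug on both sides (white pads at scene crop (640,285) and (735,275), lug at (677,290)). Closing and lifting.

jog_arm(
  targets=[
    [0,0,0,0,0,0],
    [0,0,0,0,0,0],
    [0,0,0,0,0,0],
    [0,0,0,0,0,0],
    [0,0,0,0,0,0],
  ],
  claw=0,
  grip_force=60,
)

```text
time_s: 6.3
position: [0.5037, 0.2661, 0.17]
tcp_rot: [-0.132, 0.956, 0.035, 0.261]
wrist_force: [-0.8, -1.2, 5.5]
finger_gap: 0.0168
gripper_force: 60.8
```

jog_arm(
  targets=[
    [0,0,-0.01,0,0,0],
    [0,0,-0.02,0,0,0],
    [0,0,-0.03,0,0,0],
    [0,0,-0.045,0,0,0],
    [0,0,-0.05,0,0,0],
  ],
  grip_force=100,
)

```text
time_s: 6.8
position: [0.4782, 0.2589, 0.2136]
tcp_rot: [-0.133, 0.956, 0.035, 0.26]
wrist_force: [0.5, 0.3, -0.8]
finger_gap: 0.0159
gripper_force: 98.0
```

```bash
cat >> h.py <<'E'
SEAT=np.array([.5711,-.2222,.135]); BY=.3143
E
python3 - <<'E'
from h import *
o=r.observe(); p0=o["position"]; R0=R.from_quat(o["tcp_rot"])
A=(rk(*(rel(p0)+[-.09,0,.08])),toolR(YAW,.40)); 
F=(SEAT*[1,1,0]+[0,0,.31],toolR(BY))
print(go(*A)); n=3; cur=A
dR=(A[1].inv()*F[1]).as_rotvec()
for k in range(1,n+1):
    nx=(A[0]+(F[0]-A[0])*k/n, A[1]*R.from_rotvec(dR*k/n)); print(nx[0].round(3),go(*nx,cur)); cur=nx
E
```

```text
([0.0371, -0.0004, -0.1146, -0.0004, 0.0209, -0.0003], 'mm', np.float64(120.4), 'deg', np.float64(7.5))
[0.451 0.082 0.299] ([-0.0166, -0.1627, 0.0011, -0.0004, 0.0212, -0.0019], 'mm', np.float64(163.5), 'deg', np.float64(7.7))
[ 0.511 -0.07   0.305] ([-0.0146, -0.1629, -0.0014, -0.0004, 0.0212, -0.0019], 'mm', np.float64(163.5), 'deg', np.float64(7.7))
[ 0.571 -0.222  0.31 ] ([-0.0124, -0.163, -0.0036, -0.0004, 0.0212, -0.0019], 'mm', np.float64(163.5), 'deg', np.float64(7.7))
```

jog_arm(
  targets=[
    [0.01,0,-0.03,0,0.005,0],
    [0.023,0,-0.07,0,0.012,0],
    [0.037,0,-0.115,0,0.021,0],
    [0.037,0,-0.115,0,0.021,0],
  ],
)

```text
time_s: 7.2
position: [0.3901, 0.2341, 0.2965]
tcp_rot: [-0.135, 0.971, 0.027, 0.196]
wrist_force: [1.5, 0.8, -0.1]
finger_gap: 0.0156
gripper_force: 98.1
```

jog_arm(
  targets=[
    [-0.004,-0.04,0,0,0.005,0],
    [-0.008,-0.08,0,0,0.01,-0.001],
    [-0.012,-0.12,0.001,0,0.016,-0.001],
    [-0.017,-0.163,0.001,0,0.021,-0.002],
  ],
)

```text
time_s: 7.6
position: [0.4521, 0.081, 0.2982]
tcp_rot: [-0.143, 0.981, 0.017, 0.131]
wrist_force: [0.1, 1.0, -2.3]
finger_gap: 0.0158
gripper_force: 98.0
```

jog_arm(
  targets=[
    [-0.004,-0.04,0,0,0.005,0],
    [-0.007,-0.08,0,0,0.01,-0.001],
    [-0.011,-0.12,-0.001,0,0.016,-0.001],
    [-0.015,-0.163,-0.001,0,0.021,-0.002],
  ],
)

```text
time_s: 8.0
position: [0.5121, -0.0717, 0.3038]
tcp_rot: [-0.149, 0.987, 0.006, 0.066]
wrist_force: [0.8, 1.3, -1.7]
finger_gap: 0.016
gripper_force: 98.1
```

jog_arm(
  targets=[
    [-0.003,-0.04,-0.001,0,0.005,0],
    [-0.006,-0.08,-0.002,0,0.01,-0.001],
    [-0.009,-0.12,-0.003,0,0.016,-0.001],
    [-0.012,-0.163,-0.004,0,0.021,-0.002],
    [-0.012,-0.163,-0.004,0,0.021,-0.002],
  ],
)

```text
time_s: 8.5
position: [0.5725, -0.2267, 0.3086]
tcp_rot: [-0.154, 0.988, -0.004, 0.001]
wrist_force: [0.2, -0.1, -1.2]
finger_gap: 0.0157
gripper_force: 98.3
```

```bash
python3 - <<'E'
from h import *
print(go(SEAT*[1,1,0]+[0,0,.31],toolR(BY)))
p,d=vision.snapshot("top"); q,e=vision.snapshot("scene"); np.savez("t4.npz",p=p,d=d); np.savez("s4.npz",p=q,d=e)
print(proj("scene",SEAT),proj("top",SEAT))
a=cv2.resize(p[140:270,370:500],None,fx=4,fy=4,interpolation=cv2.INTER_CUBIC)
b=cv2.resize(q[100:230,180:250],None,fx=4,fy=4,interpolation=cv2.INTER_CUBIC)
cv2.imwrite("pics/t4.png",np.hstack([a,b]))
E
```

```text
([-0.0, 0.0047, -0.0014, -0.0014, 0.0, -0.0008], 'mm', np.float64(4.9), 'deg', np.float64(0.6))
[[227.56050142 179.00590039]] [[441.9672846 208.7741353]]
```

View pics/t4.png

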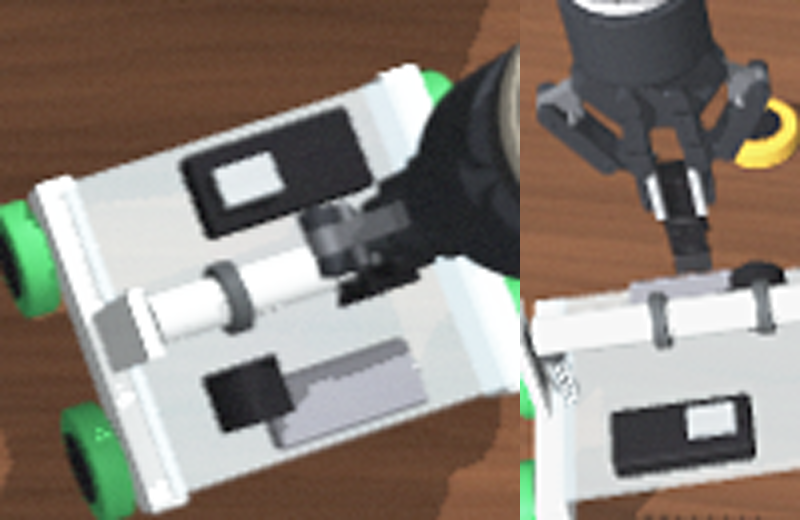

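The clip is held upright over the bar (scene crop: lug between the pads at (677,185), saddle and arms at (690,245); bar collars at (657,320) and (763,305)). I'll check its lean and its offset across the bar from the depth.

```bash
cat >> h.py <<'E'
def brel(Q):
    v=Q-SEAT; c,s=np.cos(BY),np.sin(BY); return np.stack([c*v[...,0]+s*v[...,1],-s*v[...,0]+c*v[...,1],v[...,2]],-1)
E
python3 - <<'E'
from h import *
o=r.observe(); t=brel(o["position"]); print("tcp in bar",t.round(4)," expected clip origin z",(t[2]-.0539-.043).round(4))
for n,f in(("scene","s4"),("top","t4")):
    z=np.load(f+".npz"); Q=brel(cloud(n,z["d"])); g=z["p"].max(2)
    m=(g<75)&(np.abs(Q[...,0])<.05)&(np.abs(Q[...,1])<.03)&(Q[...,2]>.025)&(z["d"]>0)
    k=Q[m]; print(n,len(k))
    for lo in np.arange(.04,.17,.006):
        s=k[(k[:,2]>lo)&(k[:,2]<=lo+.006)]
        if len(s): print(lo.round(3),len(s),"x",s[:,0].min().round(4),np.median(s[:,0]).round(4),s[:,0].max().round(4),"y",s[:,1].min().round(4),s[:,1].max().round(4))
E
```

```text
tcp in bar [-0.0005 -0.001   0.1745]  expected clip origin z 0.0776
scene 664
0.058 4 x 0.0106 0.0137 0.0139 y -0.0068 0.0028
0.064 6 x -0.0176 0.0051 0.0076 y -0.0055 0.0078
0.07 9 x -0.0196 0.0086 0.0114 y -0.0098 0.0086
0.076 15 x 0.0071 0.0099 0.012 y -0.0113 0.0078
0.082 16 x 0.0056 0.0099 0.0135 y -0.012 0.0073
0.088 17 x 0.007 0.0098 0.0109 y -0.0116 0.0073
0.094 30 x -0.0008 0.007 0.013 y -0.0124 0.0091
0.1 12 x 0.0004 0.0021 0.0087 y -0.0092 0.0047
0.106 14 x -0.0019 0.0023 0.0083 y -0.0103 0.0157
0.112 15 x -0.001 0.002 0.0071 y -0.0188 0.0163
0.118 26 x -0.0185 0.0003 0.0069 y -0.01 0.0151
0.124 31 x -0.0173 -0.0023 0.011 y -0.019 0.0188
0.13 5 x 0.0035 0.0054 0.0058 y 0.0148 0.0197
0.136 9 x -0.0073 0.0009 0.0119 y -0.0114 0.0066
0.142 9 x -0.0079 0.0073 0.013 y -0.0262 0.0214
0.148 20 x -0.0074 0.0068 0.0121 y -0.0299 0.0242
0.154 23 x -0.0104 -0.0015 0.0114 y -0.0291 0.0288
0.16 8 x 0.0084 0.0114 0.0139 y -0.0215 0.0192
0.166 7 x 0.0014 0.014 0.0173 y -0.0117 0.0188
top 1898
0.052 1 x -0.0205 -0.0205 -0.0205 y -0.0003 -0.0003
0.058 7 x -0.0205 -0.0195 -0.0178 y -0.0052 0.0042
0.064 6 x -0.0162 -0.0133 -0.0124 y -0.0015 0.005
0.07 9 x -0.019 -0.0158 -0.0146 y -0.0002 0.0064
0.076 2 x -0.018 -0.0177 -0.0174 y 0.0056 0.0062
0.082 1 x -0.0186 -0.0186 -0.0186 y 0.006 0.006
0.088 5 x -0.0196 -0.0176 -0.0123 y -0.0156 0.0068
0.094 52 x -0.0207 -0.0176 -0.0103 y -0.0163 0.0069
0.1 5 x -0.015 -0.0115 -0.0094 y 0.0019 0.0041
0.106 5 x -0.0142 -0.0121 -0.01 y 0.0039 0.0047
0.112 6 x -0.0153 -0.0122 -0.0102 y 0.0031 0.0037
0.118 21 x -0.0163 -0.0148 -0.0052 y -0.0139 0.0092
0.124 4 x -0.0149 -0.0146 -0.0139 y -0.0077 0.0029
0.142 6 x -0.0118 -0.0103 -0.0055 y 0.0113 0.0165
0.148 16 x -0.011 -0.0057 0.0117 y 0.0117 0.0293
0.154 18 x -0.0102 -0.0047 0.0124 y 0.0158 0.0285
0.16 5 x -0.0117 -0.0089 -0.0079 y 0.016 0.017
0.166 11 x -0.0147 -0.0114 0.0159 y 0.008 0.0171
```

jog_arm(
  targets=[
    [-0.004,0.004,0,-0.0014,0,0],
    [-0.004,0.004,0.02,-0.0014,0,0],
    [-0.004,0.004,0.04,-0.0014,0,0],
    [-0.004,0.004,0.048,-0.0014,0,0],
    [-0.004,0.004,0.05,-0.0014,0,0],
  ],
  grip_force=120,
)

```text
time_s: 9.1
position: [0.5731, -0.2165, 0.261]
tcp_rot: [-0.156, 0.988, 0.001, 0.001]
wrist_force: [0.2, -0.1, -0.6]
finger_gap: 0.0153
gripper_force: 119.0
```

```bash
python3 - <<'E'
from h import *
o=r.observe(); print(brel(o["position"]),(toolR(BY).inv()*R.from_quat(o["tcp_rot"])).as_rotvec(),o["wrist_force"])
for n in("scene","top"):
    p,d=vision.snapshot(n); Q=brel(cloud(n,d)); g=p.max(2)
    m=(g<75)&(np.abs(Q[...,0])<.04)&(np.abs(Q[...,1])<.025)&(Q[...,2]>.012)&(d>0); k=Q[m]
    for lo in np.arange(.012,.08,.006):
        s=k[(k[:,2]>lo)&(k[:,2]<=lo+.006)]
        if len(s): print(n,lo.round(3),len(s),"x",s[:,0].min().round(4),np.median(s[:,0]).round(4),s[:,0].max().round(4),"y",s[:,1].min().round(4),s[:,1].max().round(4))
    if n=="scene": a=cv2.resize(p[110:200,170:270],None,fx=4,fy=4,interpolation=cv2.INTER_CUBIC)
    else: b=cv2.resize(p[160:250,390:490],None,fx=4,fy=4,interpolation=cv2.INTER_CUBIC)
cv2.imwrite("pics/t5.png",np.hstack([a,b]))
E
```

```text
[0.00362136 0.0048008  0.12601947] [-0.00087641 -0.00207524  0.00123584] [ 0.15248566 -0.06290763 -0.62485853]
scene 0.012 8 x 0.0128 0.0152 0.0162 y 0.0 0.0156
scene 0.018 13 x -0.0086 0.0118 0.0187 y -0.0012 0.0178
scene 0.024 5 x 0.0138 0.0142 0.015 y -0.0003 0.0148
scene 0.03 16 x 0.0104 0.0128 0.0151 y -0.0017 0.0152
scene 0.036 12 x 0.0113 0.0137 0.0158 y -0.0009 0.0165
scene 0.042 17 x 0.0071 0.0124 0.0154 y -0.0021 0.018
scene 0.048 23 x 0.0041 0.0105 0.0146 y -0.0039 0.0159
scene 0.054 14 x 0.0034 0.0063 0.0085 y -0.0004 0.0121
scene 0.06 12 x 0.0025 0.0059 0.0099 y -0.011 0.0228
scene 0.066 18 x 0.0001 0.0065 0.0148 y -0.0103 0.0241
scene 0.072 34 x -0.0162 -0.0022 0.0163 y -0.0017 0.0145
scene 0.078 8 x -0.0103 0.0003 0.0116 y -0.0111 0.011
top 0.012 4 x -0.015 -0.0142 -0.0122 y 0.01 0.015
top 0.018 6 x -0.0117 -0.0096 -0.0087 y 0.0081 0.0157
top 0.024 4 x -0.0129 -0.0117 -0.0106 y 0.0109 0.0158
top 0.03 2 x -0.0142 -0.0139 -0.0135 y 0.0154 0.0158
top 0.036 1 x -0.0148 -0.0148 -0.0148 y 0.016 0.016
top 0.042 9 x -0.016 -0.0132 -0.0082 y -0.0024 0.0163
top 0.048 43 x -0.0166 -0.0138 -0.0054 y -0.0062 0.0165
top 0.054 5 x -0.0112 -0.0084 -0.0067 y 0.0117 0.0142
top 0.06 3 x -0.009 -0.0074 -0.0058 y 0.0133 0.0138
top 0.066 5 x -0.0103 -0.0087 -0.0065 y 0.0134 0.0143
top 0.072 21 x -0.0126 -0.0109 -0.0017 y -0.0028 0.0187
```

View pics/t5.png

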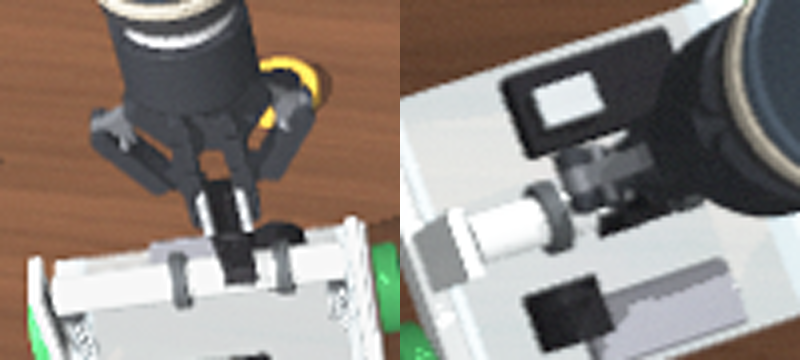

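Seen from the scene camera, the clip is just above the bar between the collars (clip at (240,260), collars at (182,280) and (285,263)). It is about 6 mm toward +y and centred across the bar. I'll correct that and press in small steps.

jog_arm(
  targets=[
    [0,-0.006,0.002,0,0,0],
    [0,-0.006,0.008,0,0,0],
    [0,-0.006,0.012,0,0,0],
    [0,-0.006,0.016,0,0,0],
  ],
)

```text
time_s: 9.6
position: [0.5753, -0.2238, 0.2455]
tcp_rot: [-0.155, 0.988, -0.0, 0.001]
wrist_force: [-2.7, -1.8, 4.6]
finger_gap: 0.0156
gripper_force: 119.9
```

jog_arm(
  targets=[
    [0,0,0.002,0,0,0],
    [0,0,0.004,0,0,0],
    [0,0,0.004,0,0,0],
  ],
)

```text
time_s: 9.9
position: [0.5749, -0.2237, 0.2416]
tcp_rot: [-0.155, 0.988, -0.0, 0.001]
wrist_force: [-4.9, -1.2, 6.5]
finger_gap: 0.0154
gripper_force: 120.2
```

The sideways force says the clip sits slightly too far toward +x, so I'll ease it back.

jog_arm(
  targets=[
    [0.0015,0,0,0,0,0],
    [0.0015,0,0,0,0,0],
  ],
)

```text
time_s: 10.1
position: [0.5739, -0.224, 0.242]
tcp_rot: [-0.155, 0.988, -0.0, 0.002]
wrist_force: [-1.6, -0.2, 7.0]
finger_gap: 0.0153
gripper_force: 120.2
```

jog_arm(
  targets=[
    [0.0007,0,0.002,0,0,0],
    [0.0007,0,0.004,0,0,0],
    [0.0007,0,0.004,0,0,0],
  ],
)

```text
time_s: 10.4
position: [0.5735, -0.2241, 0.238]
tcp_rot: [-0.155, 0.988, -0.0, 0.002]
wrist_force: [-1.2, -0.2, 7.5]
finger_gap: 0.0149
gripper_force: 120.3
```

jog_arm(
  targets=[
    [0.0004,0,0.001,0,0,0],
    [0.0004,0,0.002,0,0,0],
    [0.0004,0,0.003,0,0,0],
  ],
)

```text
time_s: 10.7
position: [0.5734, -0.2241, 0.2355]
tcp_rot: [-0.155, 0.988, -0.0, 0.002]
wrist_force: [-1.2, 1.1, 9.8]
finger_gap: 0.0154
gripper_force: 120.4
```

jog_arm(
  targets=[
    [0.0003,0,0.001,0,0,0],
    [0.0003,0,0.002,0,0,0],
    [0.0003,0,0.002,0,0,0],
  ],
)

```text
time_s: 11.0
position: [0.5732, -0.2242, 0.2336]
tcp_rot: [-0.155, 0.988, -0.0, 0.003]
wrist_force: [-1.7, 1.4, 9.9]
finger_gap: 0.0153
gripper_force: 120.6
```

jog_arm(
  targets=[
    [0.0004,0,0.001,0,0,0],
    [0.0004,0,0.002,0,0,0],
    [0.0004,0,0.002,0,0,0],
  ],
)

```text
time_s: 11.3
position: [0.573, -0.2243, 0.2318]
tcp_rot: [-0.155, 0.988, -0.0, 0.003]
wrist_force: [-1.0, 1.6, 11.2]
finger_gap: 0.0153
gripper_force: 120.8
```

jog_arm(
  targets=[
    [0.0003,0,0.001,0,0,0],
    [0.0003,0,0.002,0,0,0],
    [0.0003,0,0.002,0,0,0],
  ],
)

```text
time_s: 11.6
position: [0.5729, -0.2245, 0.23]
tcp_rot: [-0.155, 0.988, -0.0, 0.003]
wrist_force: [-1.2, 0.9, 12.2]
finger_gap: 0.0152
gripper_force: 120.9
```

jog_arm(
  targets=[
    [0.0003,0,0.001,0,0,0],
    [0.0003,0,0.0015,0,0,0],
    [0.0003,0,0.0015,0,0,0],
  ],
)

```text
time_s: 11.9
position: [0.5728, -0.2247, 0.2287]
tcp_rot: [-0.155, 0.988, -0.001, 0.003]
wrist_force: [-0.1, -0.4, 11.5]
finger_gap: 0.0153
gripper_force: 120.8
```

jog_arm(
  targets=[
    [0,0,0.001,0,0,0],
    [0,0,0.0015,0,0,0],
    [0,0,0.0015,0,0,0],
  ],
)

```text
time_s: 12.2
position: [0.573, -0.2246, 0.2264]
tcp_rot: [-0.155, 0.988, -0.0, 0.003]
wrist_force: [4.1, 0.1, 4.4]
finger_gap: 0.0155
gripper_force: 119.8
```

The force fell from 12 N to 4 N, which is the snap. I'll ease up, let go and look.

jog_arm(
  targets=[
    [0,0,-0.002,0,0,0],
    [0,0,-0.004,0,0,0],
    [0,0,-0.0045,0,0,0],
  ],
)

```text
time_s: 12.5
position: [0.573, -0.2247, 0.2306]
tcp_rot: [-0.155, 0.988, -0.0, 0.003]
wrist_force: [5.3, 0.3, 1.0]
finger_gap: 0.0156
gripper_force: 119.7
```

jog_arm(
  targets=[
    [0,0,0,0,0,0],
    [0,0,0,0,0,0],
    [0,0,0,0,0,0],
    [0,0,0,0,0,0],
  ],
  claw=0.4,
  grip_force=40,
)

```text
time_s: 12.9
position: [0.5715, -0.2245, 0.2296]
tcp_rot: [-0.155, 0.988, 0.0, 0.001]
wrist_force: [0.3, -0.1, -0.3]
finger_gap: 0.034
gripper_force: 0.0
```

jog_arm(
  targets=[
    [0,0,-0.02,0,0,0],
    [0,0,-0.05,0,0,0],
    [0.03,0,-0.09,0,0,0],
    [0.08,0,-0.1,0,0,0],
    [0.13,0,-0.1,0,0,0],
  ],
)

```text
time_s: 13.4
position: [0.4482, -0.2646, 0.3312]
tcp_rot: [-0.156, 0.988, -0.001, 0.003]
wrist_force: [0.4, -1.2, -0.6]
finger_gap: 0.0341
gripper_force: 0.0
```

jog_arm(
  targets=[
    [0.05,0,0,0,0,0],
    [0.1,0,0,0,0,0],
    [0.1,0,0,0,0,0],
    [0.1,0,0,0,0,0],
  ],
)

```text
time_s: 13.8
position: [0.3526, -0.2954, 0.3297]
tcp_rot: [-0.154, 0.988, -0.0, 0.002]
wrist_force: [0.5, -0.9, -0.4]
finger_gap: 0.0341
gripper_force: 0.0
```

```bash
python3 - <<'E'
from h import *
I=[]
for n,(a,b,c,d_) in(("scene",(110,210,170,270)),("top",(160,260,390,490))):
    p,d=vision.snapshot(n); Q=brel(cloud(n,d)); g=p.max(2)
    m=(g<60)&(np.abs(Q[...,0])<.03)&(np.abs(Q[...,1])<.022)&(Q[...,2]>-.03)&(d>0); k=Q[m]
    for lo in np.arange(-.03,.06,.006):
        s=k[(k[:,2]>lo)&(k[:,2]<=lo+.006)]
        if len(s): print(n,lo.round(3),len(s),"x",s[:,0].min().round(4),s[:,0].max().round(4),"y",s[:,1].min().round(4),s[:,1].max().round(4),"z",np.median(s[:,2]).round(4))
    w=(g>225)&(np.abs(Q[...,0])<.004)&(np.abs(Q[...,1])>.035)&(np.abs(Q[...,1])<.07)&(Q[...,2]>-.03); print("bar top z",np.percentile(Q[w][:,2],[10,50,90]))
    I.append(cv2.resize(p[a:b,c:d_],None,fx=4,fy=4,interpolation=cv2.INTER_CUBIC))
cv2.imwrite("pics/t6.png",np.hstack(I)); print(r.observe()["wrist_force"],r.observe()["time_s"])
E
```

```text
scene -0.012 2 x 0.0102 0.0105 y -0.0056 -0.0032 z -0.007
scene -0.006 4 x 0.0114 0.015 y -0.01 0.0075 z -0.0034
scene -0.0 9 x 0.0102 0.0152 y -0.0093 0.0083 z 0.003
scene 0.006 10 x 0.0086 0.0146 y -0.0085 0.0069 z 0.0089
scene 0.012 13 x 0.0095 0.0147 y -0.0094 0.0083 z 0.0145
scene 0.018 26 x -0.0163 0.0124 y -0.0109 0.0099 z 0.0203
scene 0.024 14 x -0.0009 0.0063 y -0.0101 0.0058 z 0.0258
scene 0.03 14 x -0.0092 0.0041 y -0.0085 0.0072 z 0.033
scene 0.036 8 x -0.0036 0.0021 y -0.0078 0.0072 z 0.0381
scene 0.042 24 x -0.0152 0.0028 y -0.0068 0.0065 z 0.0454
scene 0.048 5 x -0.0126 -0.0005 y -0.0033 -0.0007 z 0.0489
bar top z [0.00709999 0.01116874 0.01322441]
top -0.024 1 x -0.0152 -0.0152 y 0.0022 0.0022 z -0.0225
top -0.018 6 x -0.0147 0.0203 y -0.0078 0.0057 z -0.0126
top -0.012 10 x 0.0176 0.0202 y -0.0098 0.0069 z -0.0106
top -0.006 4 x -0.016 0.0165 y 0.0065 0.0077 z -0.0028
top -0.0 6 x -0.0149 0.0165 y -0.0043 0.0082 z 0.0043
top 0.006 5 x 0.0131 0.0155 y -0.0052 0.0076 z 0.0076
top 0.012 20 x -0.0186 0.014 y -0.0116 0.0088 z 0.0167
top 0.018 74 x -0.0186 0.0132 y -0.0133 0.0088 z 0.0216
top 0.024 18 x -0.0146 0.0117 y -0.0074 0.0071 z 0.0269
top 0.03 15 x -0.0153 0.0044 y -0.0012 0.0064 z 0.033
top 0.036 18 x -0.0159 0.0036 y -0.0064 0.0069 z 0.0383
top 0.042 93 x -0.0176 0.0022 y -0.0104 0.0066 z 0.0456
top 0.048 9 x -0.011 -0.0014 y -0.0087 0.0042 z 0.0488
bar top z [0.0101773  0.01170155 0.01339976]
[ 0.36429521  0.01733154 -0.0445406 ] 13.9
```

View pics/t6.png

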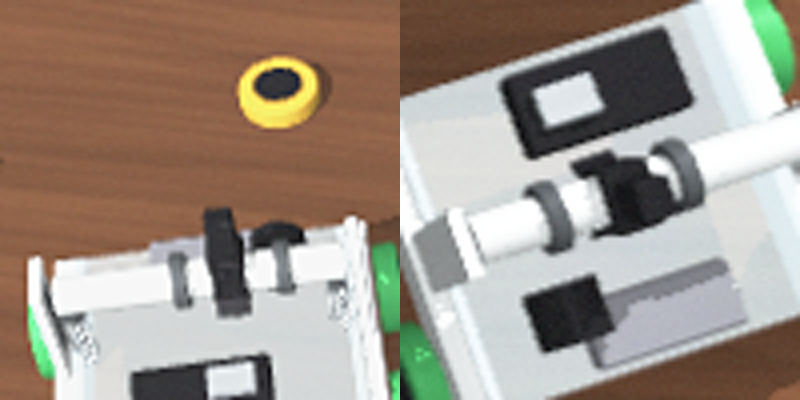

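The clip sits on the bar between the collars. Its lug top is at z ≈ 46 mm with a lean of about 0.17 rad, and the bar is back up, so I'm handing it in.

```bash
python3 -c "
from h import *
print(ticket.finish_job())"
```

```text
the job is handed in; nothing more can be done
None
```

The clip is snapped home on the rover's bar between the collars, with the lug leaning about 0.17 rad (limit 0.35), the bar back up and the arm clear; I handed the job in at about 14 s, and no verdict came back.

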